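# Hang-test a carved bird on a rod

### The job

See whether the carved bird hangs level: pick up the blue-handled rod, pass its white end through the steel screw eye on the bird's back while the bird still sits on its rest, so that the tip clearly shows beyond the eye, then lift the bird, hanging from the rod, about 10 cm clear of the rest. Finish while still holding it there in the air, rod level, bird level and still; do not touch the bird with the gripper, do not knock it off its rest, and leave the rabbit, the offcut and the jar where they are.

Things in the scene. Friction and masses are not known exactly. Their poses are not given: they have to be found in the camera images.
- bird: Loose carved pale-wood gull, dark tail and wing tips, 195 mm long, 190 over its spread wings, about 90 g, sitting in the rest's tray. Origin: centre of its flat belly (50 x 32 mm). x to the head, y to the left wing, z up. Above the origin: back 50, wing tips 48, head 55, tail 34 mm. Head reaches 81 (beak 100) mm ahead, tail 94 mm behind. Centre of mass below the eye.
- eye (a point): Centre of the hole of the steel screw eye standing upright on the bird's back, 66 mm above the bird's origin. Ring of 3.6 mm wire, hole 22 mm in diameter, outside 29 mm. The hole's axis is level along the bird's x (tail to head), so a rod passes above tail, back and head, from either end. Axes as the bird's.
- rest: Fixed dark-wood carving rest: foot 90 x 90 x 12 mm, 26 mm post, small tray 70 x 52 mm whose inner floor is 60 mm above the bench, with lips 5 mm high and about 4 mm of play round the bird's belly. Origin: centre of its underside on the bench. At the start the bird's x is the rest's x to within a few degrees.
- rod: Loose hanging rod, lying on the bench, about 60 g. Blue wooden handle 90 long (x) x 20 wide (y) x 28 mm high (z), and from its +x end a round white-painted dowel 8 mm in diameter that sticks out 120 mm along +x, its axis 14 mm above the handle's underside. Origin: centre of the handle's underside.
- rod_tip (a point): The rounded tip of the dowel, on its axis, 165 mm ahead (+x) of the handle's centre. Axes as the rod's: the dowel runs back along -x.
- rabbit: Bystander: carved pale-wood rabbit, 46 mm across, 97 mm tall. Origin: centre of its underside.
- offcut: Bystander: two-tone wood offcut 60 x 40 x 34 mm. Origin: centre of its underside.
- jar: Bystander: amber jar with a white cap, 66 mm in diameter, 85 mm tall. Origin: centre of its underside.

How it is judged:
By the outcome, as a careful person would: the job done as asked, in the order asked, and still so for the second after the job is handed in, while the arm keeps its last pose, push and grip.
It also fails if it takes over 58 s, if anything falls off the work surface, if the arm or the gripper's body presses on something with over 40 N, if the wrist force passes 120 N, or if a joint passes its speed limit or range.

### The arm

A 6-joint arm with a two-finger parallel gripper is mounted at the origin on the work surface. World frame = base frame: x ahead of the robot, y to its left, z up, the work surface at z = 0. Lengths are in m, angles in rad, forces in N, time in s.
With the tool pointing down it reaches from about 0.3 to 0.775 m from the base axis. Payload 14.6 kg.
Tool frame: the origin (TCP) lies midway between the tips of the shut fingers; the grasp point (between the pads) lies 19 mm behind it (tcp_to_grasp is the distance from the TCP to the grasp point, in m); z points along the fingers, y is the line along which they close (so a half turn about z gives the same grasp; the last joint's range is limited). The gripper opens to 94 mm and grips with 3 to 60 N. Pads are 16 mm wide; open, the fingers measure 119 mm over their backs; the gripper's body (75 mm by 177 mm) begins 78 mm behind the grasp point.
Start: joints at [-1.397, 0.3, 1.521, -0, 1.321, -0.067], TCP at [0.131, -0.534, 0.205] pointing down, gripper open.
Joint ranges: [-3.03, 3.03], [-0.79, 2.21], [0.23, 2.52], [-1.04, 4.18], [0, 3.07], [-2.55, 2.55]. Speed limits (rad/s): [2.22, 2.22, 2.57, 3.14, 3.14, 3.14].

### API

Orientations are given as [roll, pitch, yaw] about the fixed x, y, z axes, in that order (R = Rz(yaw) Ry(pitch) Rx(roll)).
In Python, from station import * gives the robot as it stands.
- The arm moves only by the tool send_rows, never from a script. Its argument "motion" is a list of rows, each a list of 3 entries, a list of its own where there are three numbers: the shift along the tool's x, y, z in units of 0.03 m (1.0 is 0.03 m), then the turn, a rotation vector about the tool's x, y, z in units of 0.12 rad (1.0 is 0.12 rad), then the opening, from -1 (shut) to 1 (fully open). In form: [[[x, y, z], [rx, ry, rz], grip], ...]. A call has 1 to 12 rows; each row shifts and turns the commanded pose from where the row before left it, along the tool's axes as they then stand; what a row does not reach is not made up. A row lasts 1/10 s, in which the tool goes at most 50 mm and 8.59 degrees, less where a joint would pass 70% of its speed; a pose out of reach is approached as far as the arm can. A call with a number of a shift or a turn outside -1 to 1 is refused whole. A call with a gripper value outside its range is refused whole. The fingers move at their own pace and stop on an object; "squeeze" is the grip in N (left out, the last holds). Time passes only in rows, so rows that do not move let the fingers close. It gives the time, the measured TCP pose, the force, the opening and the grip force at its end, in the units of the state.
- get_obs(): the state, without advancing time (a new reading comes with each control period).
- camera(name): name is "scene" or "top"; returns a dict with "pixels" (420x560x3 uint8, red, green, blue), "depth" (420x560 float32, m along the optical axis (not along the pixel's ray), 0 where there is no reading), "fx", "fy", "cx", "cy" (pixels), "rvec" (rotation vector, rad) and "tvec" (3), from world to camera coordinates, as OpenCV has them. Camera axes: x right, y down, z forward; pixel columns grow to the right and rows downward; lengths in m; the calibration is good to about 2 mm. A picture is of the moment at which its call begins.
- hand_in(): hands the job in; it is judged then, once.
The state is a dict: "time_s": time; "qpos": joint angles; "joint_vel": joint speeds; "tau": joint torques, N m; "ee_pos": TCP position; "eef_rot": TCP orientation; "force": force on the tool from outside, world axes, zero at the start; "moment": the same for the moment, N m; "grip_width": finger opening in m; "grip_force": force on a finger pad.
Only numpy, scipy, OpenCV 4.12 (cv2) and the standard library are available. Lean on these libraries where they do the work, as an engineer would, in place of code of your own. Each camera call takes 0.05 s, during which the arm holds its last target. There are 200 camera calls.

## Working session

There is one attempt and no reset: what is moved stays moved. The work goes in short steps, Python scripts to look and compute and a tool call to move; the robot and the scene stay as the last step left them, time stands still between calls to the robot, and variables do not carry over. Pictures are saved under pics/ and viewed, at most 10 in all, crops included, and the job is handed in when it is done.

Besides the shell and the picture viewer there is one more tool, called after "Call:" as name([rows], argument=value, ...), one row to a line, values as JSON. send_rows: Moves the arm, as the interface text tells. Its arguments: {"type":"object","properties":{"motion":{"type":"array"},"squeeze":{"type":"number"}},"required":["motion"]}

```bash
mkdir -p pics; ls; python3 - <<'E'
from station import *
import cv2,numpy as np
for n in("scene","top"):
    c=camera(n); cv2.imwrite(f"pics/{n}0.png",c["pixels"][:,:,::-1]); np.savez(f"{n}0.npz",**c)
    print(n,c["fx"],c["cx"],c["rvec"],c["tvec"])
print(get_obs())
E
```

```text
pics
scene 401.9077833393538 279.0154267845584 [ 0.91387967  2.64481368 -0.85725784] [ 0.44097408 -0.2673735   1.23391563]
top 437.3477338478643 279.5535516148686 [ 2.21921449 -2.18457845  0.04408146] [0.03829616 0.58030284 1.01159321]
{'time_s': 0.1, 'qpos': array([-1.39661249e+00,  3.00410066e-01,  1.52151191e+00,  7.03695600e-06,
        1.32072089e+00, -6.65555418e-02]), 'joint_vel': array([-0.00170554, -0.00087656, -0.00062677, -0.00015112, -0.0013336 ,
       -0.00127023]), 'tau': array([ 2.63759590e-03, -5.32641613e+01, -3.53283370e+01,  7.09638395e-02,
        2.33966054e-02, -5.38238783e-05]), 'ee_pos': array([ 0.13111266, -0.53389798,  0.20494908]), 'eef_rot': array([-3.14054522e+00, -7.66470876e-05,  2.40737594e-01]), 'force': array([0.1121277 , 0.94743373, 0.1324721 ]), 'moment': array([0.00275155, 0.04032053, 0.02202059]), 'grip_force': 0.0, 'grip_width': 0.09413877825946305}
```

```bash
cat > h.py <<'E'
import numpy as np,cv2
from scipy.spatial.transform import Rotation as Ro
def world(c,u,v,d=None,z=None):
    R=cv2.Rodrigues(np.asarray(c["rvec"],float))[0]; t=np.asarray(c["tvec"],float).ravel()
    ray=np.array([(u-c["cx"])/c["fx"],(v-c["cy"])/c["fy"],1.])
    o=-R.T@t; w=R.T@ray
    if z is not None: return o+w*(z-o[2])/w[2]
    if d is None: d=c["depth"][int(round(v)),int(round(u))]
    return o+w*d
def cloud(c):
    R=cv2.Rodrigues(np.asarray(c["rvec"],float))[0]; t=np.asarray(c["tvec"],float).ravel()
    v,u=np.indices(c["depth"].shape); d=c["depth"]
    p=np.stack([(u-c["cx"])/c["fx"]*d,(v-c["cy"])/c["fy"]*d,d],-1)
    return (p-t)@R
def proj(c,P): return cv2.projectPoints(np.atleast_2d(np.asarray(P,float)),np.asarray(c["rvec"],float),np.asarray(c["tvec"],float),np.array([[c["fx"],0,c["cx"]],[0,c["fy"],c["cy"]],[0,0,1.]]),None)[0][:,0]
E
```

```text
(no output)
```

View pics/scene0.png

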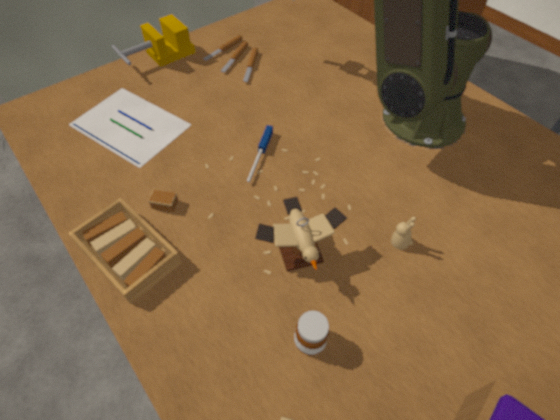

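View pics/top0.png

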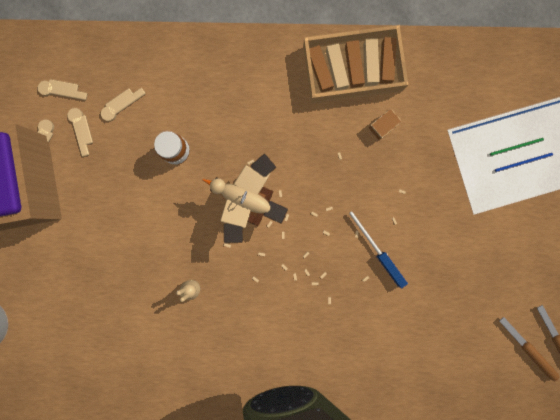

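The scene view shows the bird on its rest near (302,235) and the rod at (250–270, 130–180). In the top view the bird runs from its beak at (207,182) to its tail at (285,213). The rod runs from its tip at (351,213) to its handle end at (403,284).

```bash
python3 - <<'E'
from h import *
c=np.load("top0.npz"); s=np.load("scene0.npz")
im=c["pixels"].astype(int); P=cloud(c)
b=(im[...,2]>im[...,0]+40)&(im[...,2]>70); b[:200]=0;b[300:]=0;b[:,:340]=0;b[:,420:]=0
w=(im.min(-1)>130); w[:205]=0;w[262:]=0;w[:,:345]=0;w[:,390:]=0
for m,z in((b,.028),(w,.018)):
    v,u=np.nonzero(m); pts=np.array([world(c,a,d,z=z)[:2] for a,d in zip(u,v)])
    r=cv2.minAreaRect(pts.astype(np.float32)*1000); print(len(u),r, "depthz",np.median(P[m][:,2]))
    l=cv2.fitLine(pts.astype(np.float32),cv2.DIST_L2,0,.001,.001).ravel(); print(l,np.degrees(np.arctan2(l[1],l[0])))
    t=(pts-pts.mean(0))@l[:2]; print("ends",pts.mean(0)+np.outer([t.min(),t.max()],l[:2]))
print("top hi pts near bird")
m=np.zeros(b.shape,bool); m[150:250,200:300]=1
q=P[m&(P[...,2]>.115)]; print(len(q),q[np.argsort(-q[:,2])[:8]])
for n,cc,(x0,y0,x1,y1) in(("top",c,(195,145,295,250)),("scene",s,(240,180,360,280))):
    k=cc["pixels"][y0:y1,x0:x1,::-1]; cv2.imwrite(f"pics/crop_{n}.png",cv2.resize(k,None,fx=5.5,fy=5.5,interpolation=cv2.INTER_CUBIC)[:600,:800])
E
```

```text
318 ((444.3490905761719, -213.22201538085938), (87.99715423583984, 18.918991088867188), 36.47052001953125) depthz 0.028411763139982227
[ 0.8033398   0.595521    0.444302   -0.21342772] 36.549778
ends [[ 0.40907816 -0.23953937]
 [ 0.4797802  -0.1871275 ]]
148 ((528.6790161132812, -152.604248046875), (118.66485595703125, 6.607571125030518), 36.48182678222656) depthz 0.01788574901399489
[ 0.8037643   0.5949479   0.5287459  -0.15257488] 36.50891
ends [[ 0.48099884 -0.18791732]
 [ 0.57637843 -0.11731717]]
top hi pts near bird
90 [[0.53945863 0.04788005 1.03355247]
 [0.53945863 0.04788005 1.03355247]
 [0.53945863 0.04788005 1.03355247]
 [0.53945863 0.04788005 1.03355247]
 [0.53945863 0.04788005 1.03355247]
 [0.53945863 0.04788005 1.03355247]
 [0.53945863 0.04788005 1.03355247]
 [0.53945863 0.04788005 1.03355247]]
```

View pics/crop_top.png

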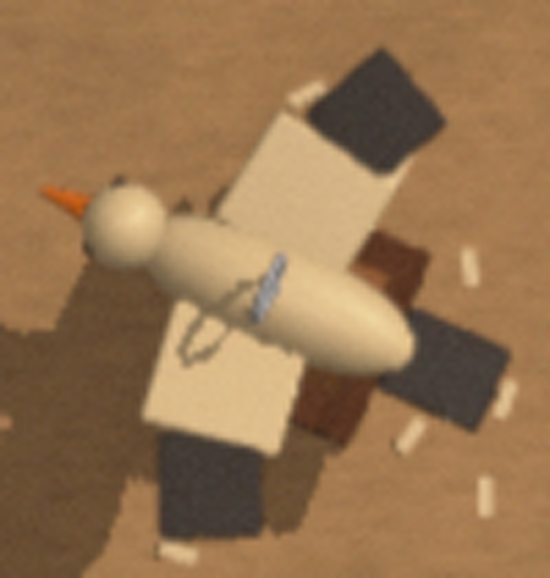

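View pics/crop_scene.png

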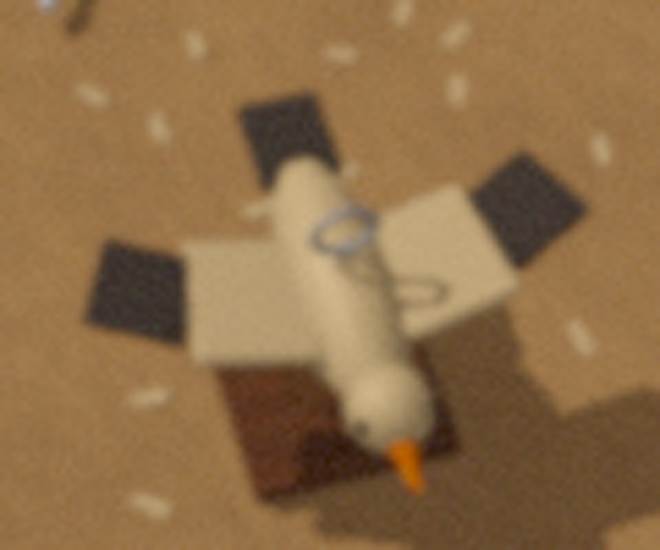

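Both crops show the ring clearly. In the top crop its ends are at (281,257) and (259,319), so the centre is about (270,288). In the scene crop the centre is about (345,231). The beak tip is at (40,188) and the tail end at (493,391) in the top crop.

```bash
python3 - <<'E'
from h import *
c=np.load("top0.npz"); s=np.load("scene0.npz")
T=lambda x,y:((x+.5)/5.5-.5+195,(y+.5)/5.5-.5+145)
S=lambda x,y:((x+.5)/5.5-.5+240,(y+.5)/5.5-.5+180)
K=lambda c:np.array([[c["fx"],0,c["cx"]],[0,c["fy"],c["cy"]],[0,0,1.]])@np.c_[cv2.Rodrigues(c["rvec"].astype(float))[0],c["tvec"].ravel()]
def tri(a,b):
    X=cv2.triangulatePoints(K(c),K(s),np.array(T(*a)),np.array(S(*b))).ravel();return X[:3]/X[3]
e=tri((270,288),(345,231)); print("eye tri",e, "top@.126",world(c,*T(270,288),z=.126),"scene@.126",world(s,*S(345,231),z=.126))
pts={"head":((125,226),.105),"beak":((40,188),.105),"tailend":((493,391),.094),"bodyback":((412,350),.09)}
W={k:world(c,*T(*p),z=z) for k,(p,z) in pts.items()}
E=world(c,*T(270,288),z=.126)
for k,w in W.items(): d=w-E; print(k,w.round(4),np.linalg.norm(d[:2]).round(4),np.degrees(np.arctan2(d[1],d[0])).round(1))
a=world(c,*T(281,257),z=.126)-world(c,*T(259,319),z=.126); print("ring dir",np.degrees(np.arctan2(a[1],a[0])),np.linalg.norm(a))
print("beak tri",tri((40,188),(420,491)),"tailend tri",tri((493,391),(277,100)))
d=W["beak"]-W["tailend"];print("beak-tail",np.degrees(np.arctan2(d[1],d[0])),np.linalg.norm(d))
# wing tips: outer corners
for n,p in(("L",(212,538)),("R",(413,83))): print(n,world(c,*T(*p),z=.108))
# rod from scene
im=s["pixels"].astype(int); b=(im[...,2]>im[...,0]+30)&(im[...,2]>60); b[:110]=0;b[165:]=0;b[:,:240]=0;b[:,290:]=0
v,u=np.nonzero(b); print("scene handle centre",len(u),world(s,u.mean(),v.mean(),z=.02))
E
```

```text
eye tri [0.59924055 0.12284693 0.12578145] top@.126 [0.59962709 0.12243701 0.126     ] scene@.126 [0.59886814 0.12341059 0.126     ]
head [0.6242 0.1807 0.105 ] 0.0633 67.2
beak [0.6384 0.214  0.105 ] 0.0994 67.0
tailend [0.5628 0.0372 0.094 ] 0.0928 -113.4
bodyback [0.5785 0.0692 0.09  ] 0.0573 -111.6
ring dir -18.4365723474352 0.024882696241900912
beak tri [0.63888519 0.21537251 0.09839015] tailend tri [0.56232289 0.03770595 0.09114257]
beak-tail 66.84461844626414 0.19256197453428117
L [0.50433252 0.14435676 0.108     ]
R [0.68112071 0.07011998 0.108     ]
scene handle centre 159 [ 0.44315724 -0.21355185  0.02      ]
```

Call:
send_rows([
  [[0, 0, 0], [0, 0, -0.8], 1],
  [[0, 0, 0], [0, 0, -0.8], 1],
  [[0, 0, 0], [0, 0, -0.8], 1],
  [[0, 0, 0], [0, 0, -0.9], 1],
  [[0.9, -0.2, 0], [0, 0, 0], 1],
  [[0.9, -0.2, 0], [0, 0, 0], 1],
  [[0.9, -0.2, 0], [0, 0, 0], 1],
  [[0.9, -0.2, 0], [0, 0, 0], 1],
  [[0.9, -0.2, 0], [0, 0, 0], 1],
  [[0.9, -0.2, 0], [0, 0, 0], 1],
  [[0.9, -0.2, 0], [0, 0, 0], 1],
  [[0.9, -0.2, 0], [0, 0, 0], 1],
], squeeze=50)

```text
time_s: 1.3
ee_pos: [0.2768, -0.366, 0.2053]
eef_rot: [-3.141, -0.0, 0.637]
force: [0.2, 0.2, -0.2]
grip_width: 0.0938
grip_force: 0.0
```

Call:
send_rows([
  [[0.9, -0.2, 0], [0, 0, 0], 1],
  [[0.9, -0.2, 0.5], [0, 0, 0], 1],
  [[0.9, -0.2, 0.7], [0, 0, 0], 1],
  [[0.9, -0.2, 0.7], [0, 0, 0], 1],
  [[0.9, 0, 0.7], [0, 0, 0], 1],
  [[0.9, 0, 0.7], [0, 0, 0], 1],
  [[0.9, 0, 0.7], [0, 0, 0], 1],
  [[0.9, 0, 0.5], [0, 0, 0], 1],
  [[0.8, 0, 0], [0, 0, 0], 1],
  [[0.2, 0, 0], [0, 0, 0], 1],
  [[0, 0, 0], [0, 0, 0], 1],
  [[0, 0, 0], [0, 0, 0], 1],
])

```text
time_s: 2.5
ee_pos: [0.4592, -0.202, 0.0706]
eef_rot: [3.142, 0.0, 0.637]
force: [-0.5, 0.4, -0.0]
grip_width: 0.0939
grip_force: 0.0
```

Call:
send_rows([
  [[0, 0, 0.6], [0, 0, 0], 1],
  [[0, 0, 0.6], [0, 0, 0], 1],
  [[0, 0, 0.5], [0, 0, 0], 1],
  [[0, 0, 0.35], [0, 0, 0], 1],
  [[0, 0, 0.15], [0, 0, 0], 1],
  [[0, 0, 0], [0, 0, 0], 1],
  [[0, 0, 0], [0, 0, 0], -1],
  [[0, 0, 0], [0, 0, 0], -1],
  [[0, 0, 0], [0, 0, 0], -1],
  [[0, 0, 0], [0, 0, 0], -1],
  [[0, 0, 0], [0, 0, 0], -1],
  [[0, 0, 0], [0, 0, 0], -1],
], squeeze=50)

```text
time_s: 3.7
ee_pos: [0.4598, -0.2015, 0.0045]
eef_rot: [3.142, -0.0, 0.637]
force: [-0.1, 0.3, -0.1]
grip_width: 0.0498
grip_force: 0.0
```

Call:
send_rows([
  [[0, 0, 0], [0, 0, 0], -1],
  [[0, 0, 0], [0, 0, 0], -1],
  [[0, 0, 0], [0, 0, 0], -1],
  [[0, 0, 0], [0, 0, 0], -1],
  [[0, 0, 0], [0, 0, 0], -1],
  [[0, 0, 0], [0, 0, 0], -1],
])

```text
time_s: 4.3
ee_pos: [0.4598, -0.2015, 0.0044]
eef_rot: [-3.142, -0.0, 0.637]
force: [0.5, 0.0, 0.4]
grip_width: 0.0196
grip_force: 50.0
```

Call:
send_rows([
  [[0, 0, -0.4], [0, 0, 0], -1],
  [[0, 0, -0.8], [0, 0, 0], -1],
  [[0, 0, -0.9], [0, 0, 0], -1],
  [[0, 0, -0.9], [0, 0, 0], -1],
  [[0, 0, -0.8], [0, 0, 0], -1],
  [[0, 0, -0.5], [0, 0, 0], -1],
  [[0, 0, 0], [0, 0, -0.5], -1],
  [[0, 0, 0], [0, 0, -0.9], -1],
  [[0, 0, 0], [0, 0, -0.9], -1],
  [[0, 0, 0], [0, 0, -0.9], -1],
  [[0, 0, 0], [0, 0, -0.8], -1],
  [[0, 0, 0], [0, 0, -0.44], -1],
])

```text
time_s: 5.5
ee_pos: [0.4598, -0.2015, 0.1344]
eef_rot: [3.141, 0.0, 1.173]
force: [0.6, -0.6, -0.2]
grip_width: 0.0197
grip_force: 50.0
```

Call:
send_rows([
  [[0.4, 0, 0], [0, 0, 0], -1],
  [[0.7, 0, 0], [0, 0, 0], -1],
  [[0.7, 0, 0], [0, 0, 0], -1],
  [[0.7, 0, 0], [0, 0, 0], -1],
  [[0.4, 0, 0], [0, 0, 0], -1],
  [[0.1, 0, 0], [0, 0, 0], -1],
  [[0, 0, 0], [0, 0, 0], -1],
  [[0, 0, 0], [0, 0, 0], -1],
])

```text
time_s: 6.3
ee_pos: [0.4948, -0.1191, 0.1335]
eef_rot: [-3.142, 0.0, 1.169]
force: [1.2, -0.7, -0.7]
grip_width: 0.0192
grip_force: 50.0
```

```bash
python3 - <<'E'
from station import *
from h import *
o=get_obs(); print(o["ee_pos"],o["eef_rot"],o["grip_width"],o["force"])
C={n:camera(n) for n in("top","scene")}
for n in C: np.savez(n+"1.npz",**C[n])
R=Ro.from_euler("xyz",o["eef_rot"]).as_matrix()
for n,(cc) in C.items():
    print(n,"pred tip/front",proj(cc,[o["ee_pos"]+R@[.145,0,-.0096],o["ee_pos"]+R@[.025,0,-.0096]]))
ims=[]
for n,cc in C.items():
    p=proj(cc,[o["ee_pos"]+R@[.145,0,-.0096]])[0].astype(int)
    x0,y0=p[0]-50,p[1]-60; print(n,"crop origin",x0,y0)
    ims.append(cv2.resize(cc["pixels"][y0:y0+115,x0:x0+100,::-1],(400,460),interpolation=cv2.INTER_CUBIC))
cv2.imwrite("pics/pre.png",np.hstack(ims))
E
```

```text
[ 0.49476675 -0.11911542  0.13351373] [-3.14157463e+00  1.07381392e-04  1.16888354e+00] 0.019231937402737664 [ 1.23698323 -0.69064924 -0.69404394]
top pred tip/front [[295.6583713  220.82574524]
 [349.68549609 244.79128052]]
scene pred tip/front [[287.4870835  174.89932611]
 [273.81141654 138.38557498]]
top crop origin 245 160
scene crop origin 237 114
```

View pics/pre.png

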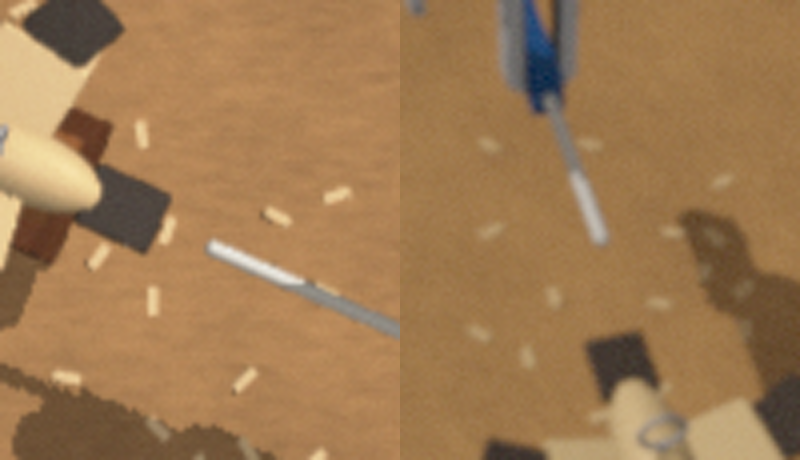

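The tip is at (208,247) in the left half of the picture (top camera), about (296.7,221.4) in the full image. In the right half (scene camera) it is at (600,242), about (286.7,174.2). The rod sits clear of the tail and points along the bird.

```bash
python3 - <<'E'
from h import *
c=np.load("top1.npz"); s=np.load("scene1.npz")
K=lambda c:np.array([[c["fx"],0,c["cx"]],[0,c["fy"],c["cy"]],[0,0,1.]])@np.c_[cv2.Rodrigues(c["rvec"].astype(float))[0],c["tvec"].ravel()]
def tri(a,b):
    X=cv2.triangulatePoints(K(c),K(s),np.array(a,float),np.array(b,float)).ravel();return X[:3]/X[3]
t=tri((296.7,221.4),(286.7,174.2)); print("tip",t)
tcp=np.array([.49477,-.11912,.13351]); y=1.1689
print("pred",tcp+np.array([.145*np.cos(y),.145*np.sin(y),.0096]))
f=tri((245+400/4.,160+331/4.),(237+ (551-400)/4.,114+103/4.)); print(f)
e=np.array([.5992,.1229,.126]); d=e-t; h=np.radians(67)
for nm,p in(("tip",t),("pred",tcp+np.array([.145*np.cos(y),.145*np.sin(y),.0096]))):
    d=e-p; print(nm,"to eye: tool x,y(m)",d[0]*np.cos(h)+d[1]*np.sin(h),d[0]*np.sin(h)-d[1]*np.cos(h),"up",d[2])
# dowel direction in the top picture, at axis height
a=world(c,245+208/4-.4,160+247/4-.4,z=.143);b=world(c,245+396/4-.4,160+330/4-.4,z=.143)
print(np.degrees(np.arctan2(*(a-b)[1::-1])),np.linalg.norm(a-b))
E
```

```text
tip [0.55078798 0.01176982 0.14254828]
pred [0.55148882 0.01432653 0.14311   ]
[ 0.50904083 -0.08591764  0.14909793]
tip to eye: tool x,y(m) 0.1212119585931949 0.0011414804702256365 up -0.016548278185715692
pred to eye: tool x,y(m) 0.11858465243678085 0.0014953373003338682 up -0.017109999999999986
67.07287268291728 0.10434449507299541
```

Call:
send_rows([
  [[0, 0.04, 0.2], [0, 0, 0], -1],
  [[0, 0, 0.3], [0, 0, 0], -1],
  [[0, 0, 0.07], [0, 0, 0], -1],
  [[0.3, 0, 0], [0, 0, 0], -1],
  [[0.6, 0, 0], [0, 0, 0], -1],
  [[0.6, 0, 0], [0, 0, 0], -1],
  [[0.6, 0, 0], [0, 0, 0], -1],
  [[0.6, 0, 0], [0, 0, 0], -1],
  [[0.5, 0, 0], [0, 0, 0], -1],
  [[0.3, 0, 0], [0, 0, 0], -1],
  [[0, 0, 0], [0, 0, 0], -1],
  [[0, 0, 0], [0, 0, 0], -1],
])

```text
time_s: 7.6
ee_pos: [0.537, -0.0227, 0.1163]
eef_rot: [-3.142, 0.0, 1.17]
force: [0.5, 0.3, -0.6]
grip_width: 0.0198
grip_force: 50.0
```

```bash
python3 - <<'E'
from station import *
from h import *
o=get_obs(); print(o["ee_pos"],o["eef_rot"],o["force"])
ims=[]
for n in("top","scene"):
    cc=camera(n); np.savez(n+"2.npz",**cc)
    p=proj(cc,[[.5992,.1229,.126]])[0].astype(int)
    x0,y0=p[0]-33,p[1]-38; print(n,"crop origin",x0,y0)
    ims.append(cv2.resize(cc["pixels"][y0:y0+76,x0:x0+66,::-1],(396,456),interpolation=cv2.INTER_CUBIC))
cv2.imwrite("pics/pre2.png",np.hstack(ims))
E
```

```text
[ 0.53696882 -0.02265135  0.11629459] [-3.14151120e+00  1.34317435e-04  1.16976571e+00] [ 0.50535789  0.3416083  -0.58340521]
top crop origin 210 159
scene crop origin 269 183
```

View pics/pre2.png

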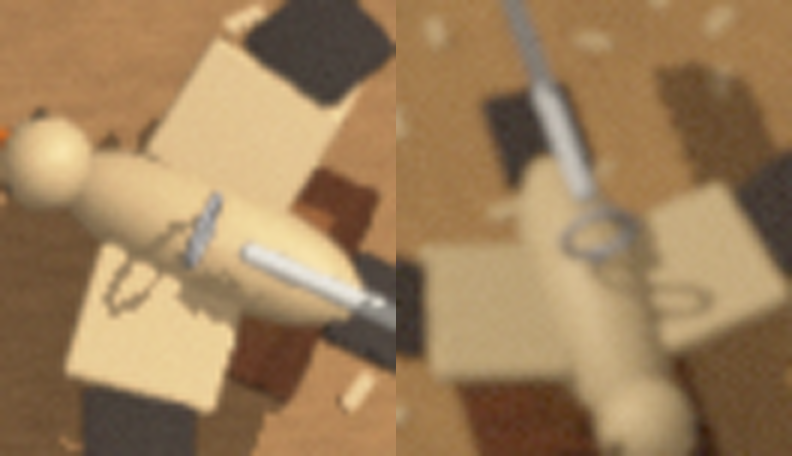

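The tip is at (248,252) in the top view and (587,196) in the scene view. Extended forward, the rod's line passes within about 1 mm of the ring centres at (204,230) and (599,235). I'm advancing now.

Call:
send_rows([
  [[0.15, 0, 0], [0, 0, 0], -1],
  [[0.2, 0, 0], [0, 0, 0], -1],
  [[0.2, 0, 0], [0, 0, 0], -1],
  [[0.2, 0, 0], [0, 0, 0], -1],
  [[0.2, 0, 0], [0, 0, 0], -1],
  [[0.2, 0, 0], [0, 0, 0], -1],
  [[0.2, 0, 0], [0, 0, 0], -1],
  [[0.2, 0, 0], [0, 0, 0], -1],
  [[0.1, 0, 0], [0, 0, 0], -1],
  [[0.05, 0, 0], [0, 0, 0], -1],
  [[0, 0, 0], [0, 0, 0], -1],
  [[0, 0, 0], [0, 0, 0], -1],
])

```text
time_s: 8.9
ee_pos: [0.5569, 0.0244, 0.1163]
eef_rot: [-3.142, 0.0, 1.169]
force: [0.9, -0.4, -1.0]
grip_width: 0.0197
grip_force: 50.0
```

```bash
python3 - <<'E'
from station import *
from h import *
o=get_obs(); print(o["ee_pos"],o["eef_rot"],o["force"])
ims=[]
for n in("top","scene"):
    cc=camera(n); np.savez(n+"3.npz",**cc)
    p=proj(cc,[[.5992,.1229,.126]])[0].astype(int)
    x0,y0=p[0]-33,p[1]-38
    ims.append(cv2.resize(cc["pixels"][y0:y0+76,x0:x0+66,::-1],(396,456),interpolation=cv2.INTER_CUBIC))
cv2.imwrite("pics/in3.png",np.hstack(ims))
E
```

```text
[0.55691046 0.02435744 0.11632891] [-3.14154136e+00  3.76173574e-05  1.16948769e+00] [ 0.91900084 -0.42268525 -1.02699178]
```

View pics/in3.png

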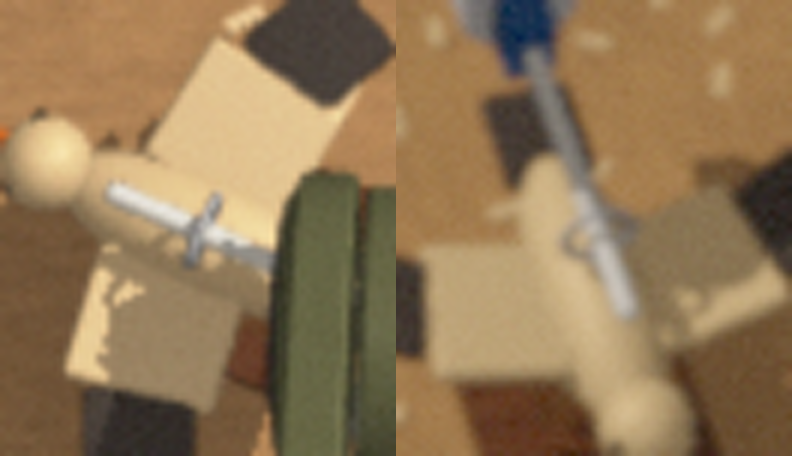

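The rod is through the eye: in the top view the tip at (112,190) is well beyond the ring at (204,230), and the bird hasn't moved. I'm lifting gently.

Call:
send_rows([
  [[0, 0, -0.05], [0, 0, 0], -1],
  [[0, 0, -0.1], [0, 0, 0], -1],
  [[0, 0, -0.1], [0, 0, 0], -1],
  [[0, 0, -0.1], [0, 0, 0], -1],
  [[0, 0, -0.1], [0, 0, 0], -1],
  [[0, 0, -0.1], [0, 0, 0], -1],
  [[0, 0, -0.1], [0, 0, 0], -1],
  [[0, 0, -0.1], [0, 0, 0], -1],
  [[0, 0, -0.1], [0, 0, 0], -1],
  [[0, 0, -0.1], [0, 0, 0], -1],
  [[0, 0, 0], [0, 0, 0], -1],
  [[0, 0, 0], [0, 0, 0], -1],
], squeeze=60)

```text
time_s: 10.2
ee_pos: [0.5569, 0.0245, 0.1448]
eef_rot: [-3.142, -0.0, 1.17]
force: [0.5, -0.6, -1.3]
grip_width: 0.0196
grip_force: 60.0
```

```bash
python3 - <<'E'
from station import *
from h import *
o=get_obs(); print(o["ee_pos"],o["eef_rot"],o["force"],o["grip_force"])
ims=[]
for n in("top","scene"):
    cc=camera(n); np.savez(n+"4.npz",**cc)
    p=proj(cc,[[.5992,.1229,.15]])[0].astype(int)
    x0,y0=p[0]-44,p[1]-50; print(n,x0,y0)
    ims.append(cv2.resize(cc["pixels"][y0:y0+100,x0:x0+88,::-1],(396,450),interpolation=cv2.INTER_CUBIC))
cv2.imwrite("pics/l4.png",np.hstack(ims))
E
```

```text
[0.55694854 0.02448634 0.14482568] [-3.14158988e+00 -1.54407173e-07  1.16960833e+00] [ 0.54546716 -0.63891195 -1.3251675 ] 59.99925971031189
top 198 146
scene 258 165
```

View pics/l4.png

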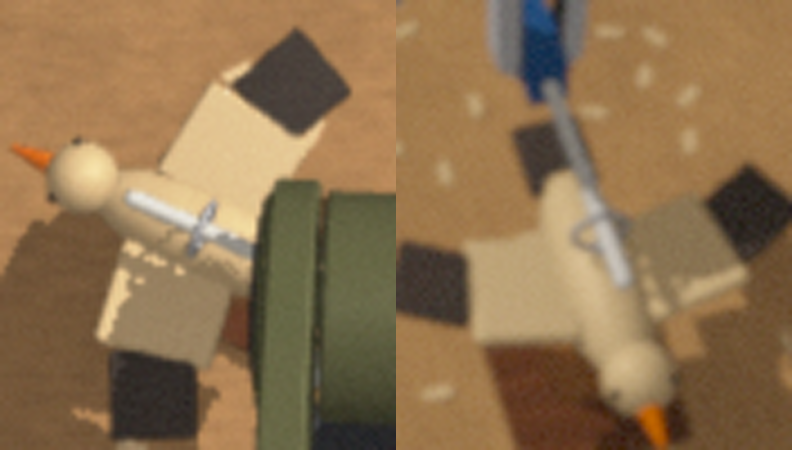

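The bird has come off the rest and hangs about level, with the rod tip past the ring in both views. I'm carrying on with the lift.

Call:
send_rows([
  [[0, 0, -0.1], [0, 0, 0], -1],
  [[0, 0, -0.2], [0, 0, 0], -1],
  [[0, 0, -0.3], [0, 0, 0], -1],
  [[0, 0, -0.3], [0, 0, 0], -1],
  [[0, 0, -0.3], [0, 0, 0], -1],
  [[0, 0, -0.3], [0, 0, 0], -1],
  [[0, 0, -0.3], [0, 0, 0], -1],
  [[0, 0, -0.3], [0, 0, 0], -1],
  [[0, 0, -0.3], [0, 0, 0], -1],
  [[0, 0, -0.2], [0, 0, 0], -1],
  [[0, 0, -0.1], [0, 0, 0], -1],
  [[0, 0, 0], [0, 0, 0], -1],
])

```text
time_s: 11.5
ee_pos: [0.557, 0.0245, 0.2261]
eef_rot: [3.141, -0.0, 1.17]
force: [0.5, 0.1, -2.3]
grip_width: 0.0198
grip_force: 60.0
```

Call:
send_rows([
  [[0, 0, 0], [0, 0, 0], -1],
  [[0, 0, 0], [0, 0, 0], -1],
  [[0, 0, 0], [0, 0, 0], -1],
  [[0, 0, 0], [0, 0, 0], -1],
  [[0, 0, 0], [0, 0, 0], -1],
  [[0, 0, 0], [0, 0, 0], -1],
  [[0, 0, 0], [0, 0, 0], -1],
  [[0, 0, 0], [0, 0, 0], -1],
  [[0, 0, 0], [0, 0, 0], -1],
  [[0, 0, 0], [0, 0, 0], -1],
  [[0, 0, 0], [0, 0, 0], -1],
  [[0, 0, 0], [0, 0, 0], -1],
])

```text
time_s: 12.7
ee_pos: [0.557, 0.0245, 0.2259]
eef_rot: [-3.142, -0.0, 1.17]
force: [-0.1, 0.3, -1.1]
grip_width: 0.0195
grip_force: 60.0
```

```bash
python3 - <<'E'
from station import *
from h import *
o=get_obs(); print(o["ee_pos"],o["eef_rot"],o["force"],o["grip_force"])
R=Ro.from_euler("xyz",o["eef_rot"]).as_matrix()
ims=[]
for n in("top","scene"):
    cc=camera(n); np.savez(n+"5.npz",**cc)
    print(n,"pred tip",proj(cc,[o["ee_pos"]+R@[.147,0,-.0096]]))
    p=proj(cc,[[.5992,.1229,.226]])[0].astype(int)
    x0,y0=p[0]-49,p[1]-56; print(n,x0,y0)
    ims.append(cv2.resize(cc["pixels"][y0:y0+112,x0:x0+98,::-1],(392,448),interpolation=cv2.INTER_CUBIC))
cv2.imwrite("pics/l5.png",np.hstack(ims))
E
```

```text
[0.55696814 0.024485   0.22585503] [-3.14159142e+00 -5.20694166e-05  1.16959882e+00] [-0.13146139  0.25240167 -1.11849889] 59.999245405197144
top pred tip [[218.57486016 184.55549698]]
top 190 137
scene pred tip [[312.16101267 205.70099646]]
scene 256 136
```

View pics/l5.png

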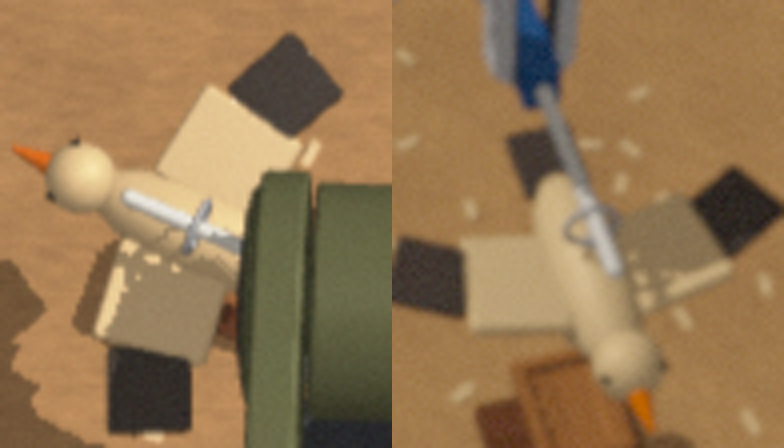

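The bird hangs clear, with the tray visible below it at (560,400). The tip is at (127,195) in the top view and (615,270) in the scene view. Next I'm checking that the rod and bird are level and still.

```bash
cat > m.py <<'E'
from h import *
import sys
K=lambda c:np.array([[c["fx"],0,c["cx"]],[0,c["fy"],c["cy"]],[0,0,1.]])@np.c_[cv2.Rodrigues(c["rvec"].astype(float))[0],c["tvec"].ravel()]
def tri(c,s,a,b):
    X=cv2.triangulatePoints(K(c),K(s),np.array(a,float),np.array(b,float)).ravel();return X[:3]/X[3]
E
python3 - <<'E'
from m import *
from station import *
c=np.load("top5.npz"); s=np.load("scene5.npz")
T=lambda x,y:(x/4+190-.4,y/4+137-.4); S=lambda x,y:((x-392)/4+256-.4,y/4+136-.4)
for n,a,b in(("tip",(127,195),(616,271)),("beak",(14,148),(648,431)),("eye",(200,226),(593,224)),("Rwing",(290,33),(392+343,166)) ,):
    print(n,tri(c,s,T(*a),S(*b)))
P=cloud(s); h=np.radians(67)
print("handle top tool ref z .2355")
for nm,(x,y) in dict(dowel1=(552,108),dowel2=(565,140),dowel3=(580,178),dowel4=(606,252),tail=(535,165),tail2=(530,150),wR=(735,210),wRin=(690,240),wL=(430,275),wLin=(510,285)).items():
    u,v=S(x,y); print(nm,P[int(round(v)),int(round(u))].round(4))
s2=camera("scene"); d=np.abs(s2["pixels"].astype(int)-s["pixels"])[136:250,256:356]; print("diff",d.mean(),d.max())
E
```

```text
tip [0.61252495 0.15500835 0.23618394]
beak [0.63870532 0.2140794  0.19723392]
eye [0.5989969  0.12254217 0.22826932]
Rwing [0.63658918 0.13313634 0.34748551]
handle top tool ref z .2355
dowel1 [0.5734 0.0637 0.2406]
dowel2 [0.5821 0.0833 0.2405]
dowel3 [0.5908 0.1056 0.2406]
dowel4 [0.6104 0.146  0.2382]
tail [0.5795 0.058  0.1969]
tail2 [0.5729 0.0467 0.1945]
wR [0.5248 0.1481 0.2075]
wRin [0.5533 0.1474 0.2033]
wL [0.6684 0.0863 0.207 ]
wLin [0.6397 0.1127 0.2015]
diff 2.312953216374269 18
```

```bash
python3 - <<'E'
from m import *
h=np.radians(67); ax=np.array([np.cos(h),np.sin(h)]); la=np.array([-ax[1],ax[0]])
E=np.array([.5992,.1229])
for f,off in(("scene0",0),("scene5",.1)):
    P=cloud(np.load(f+".npz")).reshape(-1,3); q=P[:,:2]-E; X=q@ax; Y=q@la; Z=P[:,2]-off
    g=lambda x0,x1,y0,y1:(lambda m:(m.sum(),np.median(Z[m]).round(4)))((X>x0)&(X<x1)&(Y>y0)&(Y<y1)&(Z>.08)&(Z<.125))
    print(f,"tail",g(-.09,-.07,-.01,.01),"head",g(.05,.075,-.01,.01),"wL",g(-.02,.02,.07,.09),"wR",g(-.02,.02,-.09,-.07))
    if off:
        m=(X>-.065)&(X<.03)&(np.abs(Y)<.006)&(Z>.133)&(Z<.146)&(np.abs(X)>.006)
        for a in np.arange(-.065,.03,.012):
            k=m&(X>a)&(X<a+.012); print(a.round(3),k.sum(),np.median(Z[k]).round(4),Z[k].max().round(4))
        print("rod slope deg",np.degrees(np.polyfit(X[m],Z[m],1)[0]))
E
```

```text
scene0 tail (np.int64(59), np.float64(0.0944)) head (np.int64(91), np.float64(0.1129)) wL (np.int64(129), np.float64(0.1041)) wR (np.int64(137), np.float64(0.1044))
scene5 tail (np.int64(67), np.float64(0.097)) head (np.int64(113), np.float64(0.1146)) wL (np.int64(161), np.float64(0.1078)) wR (np.int64(156), np.float64(0.1055))
-0.065 20 0.139 0.141
-0.053 17 0.1389 0.1415
-0.041 20 0.1391 0.141
-0.029 21 0.1387 0.1412
-0.017 20 0.1391 0.1406
-0.005 1 0.139 0.139
0.007 23 0.1387 0.1416
0.019 20 0.1387 0.1418
rod slope deg -0.21056077473947807
```

Rod slope is about −0.2°, and the bird is level to about 0.5° in both pitch and roll. It has risen about 10 cm and isn't moving.

```bash
python3 -c "
from station import *
print(hand_in())"
```

```text
the job is handed in; nothing more can be done
None
```

The job is handed in: the bird hangs level and still from the level rod about 10 cm above its rest, with the tip about 35 mm past the eye, and only the rod and bird were moved.

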